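Slide the board carrier into its notch and latch it

TASK

With a fingertip, slide the circuit-board carrier along the rails of the test jig until you feel it drop into the locating notch and it lies flat, then push the swing latch right round until its arm lies fully across the edge of the seated carrier, and leave it there. Only push: never lift or tip the carrier, and leave the other things on the bench where they stand.

Things in the scene. Friction and masses are not known exactly. Their poses are not given: they have to be found in the camera images.
- jig: Test jig fixed to the bench: aluminium channel 384 mm long (x axis, the sliding direction), 139 mm wide. Two side guides 8 mm thick, inner faces y = +-61.5, tops 42 mm high. Two steel rails, y 26 to 58 mm on either side, tops 30 mm high; only low cross bars (12 mm) between them. The -x end is open; end bar x = 184 to 194, 52 mm high, with small terminals to 64 mm. Origin: centre, on the bench; z up.
- notch_zone (a point): Middle of the stretch of rail, 30 mm above the bench and 35 mm to +x of the jig's centre, where the notch may be. The rails are adjustable: the carrier drops with its centre anywhere up to 30 mm before or past this point, so feel for it. The notches, 6 mm deep, 18 mm long, take the carrier's four 10 mm feet, which all drop together. Past the notch the rails go on to the end bar.
- carrier_top (a point): Centre of the top face of the loose circuit-board carrier: aluminium plate 120 x 120 x 8 mm on four 8 mm feet, 0.6 to 0.85 kg. Axes as the jig's. This point is 46 mm above the bench while it slides, 40 mm once dropped. It starts 90 to 130 mm to -x of the jig's centre and must go to +x. On its -y half: green board, transformer to 23 mm above the plate, two capacitors; the +y half is mostly bare.
- carrier_back (a point): Middle of the carrier's straight, upright back (-x) face, 60 mm behind its centre and 2 mm below carrier_top: the place to push to +x. The face runs from 6 mm below to 8 mm above this point (its middle 60 mm have a lip 6 mm above the plate). Sliding takes about 1 to 6 N; in the notch the carrier stops dead and the push force rises; do not push on harder than about 20 N.
- latch (a joint): Swing latch, rad: 0 = open, arm along the jig's -x, beside the channel; 1.571 = fully closed against its stop, arm along the jig's -y, across the carrier's edge. Closes anticlockwise seen from above; needs 1 to 2 N at the stud, stays where left. Starts at 0 to 0.25. The 8 mm thick arm passes 3 mm above the seated plate but strikes a plate that has not dropped.
- latch_stud (a point): Upright round steel stud, 12 mm in diameter, on the end of the latch's arm, for pushing it round; 40 mm from the pivot axis. This point is 64 mm above the bench, the stud's top 76 mm, the arm's top beside it 51 mm.
- latch_pivot (a point): On the latch's upright pivot axis, 64 mm above the bench; at x = 40, y = 82 mm in the jig's frame, just outside its +y side guide.
- spool: Solder spool standing on the far (-y) side of the jig, 54 mm wide, 40 mm high; bystander. Origin at its underside.
- driver: Screwdriver, 160 mm, lying on the far (-y) side of the jig; bystander.
- flux: Small white bottle, 36 mm wide, 75 mm high, standing by the jig's +y side; bystander. Origin at its underside.
- mug: White mug, 90 mm high; bystander.
- tin: Can, 66 mm wide, 100 mm high; bystander.
- jar: Glass jar, 64 mm wide, 80 mm high; bystander.
- brush: Brush, 170 mm, lying; bystander.
- carrier: The same carrier as a body; origin 16 mm below carrier_top, at the underside of its feet.
Mind the look-alikes: they are no part of the job. Leave any turquoise or yellow look-alike of the carrier alone.

How it is judged:
By the outcome, as a careful person would: the job done as asked, in the order asked, and still so for the second after the job is handed in, with the robot touching nothing.
It also fails if it takes over 51 s, if anything falls off the work surface, if the arm or the gripper's body presses on something with over 40 N, if the wrist force passes 120 N, or if a joint passes its speed limit or range.

ROBOT

A 6-joint arm with a two-finger parallel gripper is mounted at the origin on the work surface. World frame = base frame: x ahead of the robot, y to its left, z up, the work surface at z = 0. Lengths are in mm, angles in rad, forces in N, time in s.
With the tool pointing down it reaches from about 400 to 925 mm from the base axis. Payload 12.5 kg.
Tool frame: the origin (TCP) lies midway between the tips of the shut fingers; the grasp point (between the pads) lies 19 mm behind it; z points along the fingers, y is the line along which they close (so a half turn about z gives the same grasp; the last joint's range is limited). The gripper opens to 95 mm and grips with 3 to 60 N. Pads are 20 mm wide; open, the fingers measure 119 mm over their backs; the gripper's body (75 mm by 180 mm) begins 59 mm behind the grasp point.
Start: joints at [1.225, 0.491, 1.559, -0, 1.092, -0.106], TCP at [148.424, 607.138, 214.661] pointing down, gripper open.
Joint ranges: [-3.1, 3.1], [-0.84, 2.19], [0.05, 2.79], [-1.13, 4.28], [0.06, 2.93], [-2.69, 2.69]. Speed limits (rad/s): [2.22, 2.22, 2.79, 3.14, 3.14, 3.14].

INTERFACE

Orientations are given as [roll, pitch, yaw] about the fixed x, y, z axes, in that order (R = Rz(yaw) Ry(pitch) Rx(roll)).
In Python, from cell import state, read_camera, job_done gives the robot as it stands.
- The arm moves only by the tool carry_out, never from a script. Its argument "moves" is a list of rows, each an object with "slide": the shift along the tool's x, y, z as a fraction of full scale, a list of three; "spin": the turn about the tool's z as a fraction of full scale. A call has 1 to 12 rows; each row shifts and turns the commanded pose from where the row before left it, along the tool's axes as they then stand; what a row does not reach is not made up. Full scale, the value 1, is 0.4 m for a shift and 30 degrees for a turn. A row lasts 1/12 s, in which the tool goes at most 41.7 mm and 7.16 degrees, less where a joint would pass 70% of its speed; a pose out of reach is approached as far as the arm can. A call with a number of a shift or a turn outside -1 to 1 is refused whole. A call with a gripper value outside its range is refused whole. "hand" is the closure, from 0 (fully open) to 1 (shut), set as the call begins (left out, the last holds). The fingers move at their own pace and stop on an object; the grip force is fixed at half the most. Time passes only in rows, so rows that do not move let the fingers close. It gives the time, the measured TCP pose, the force, the opening and the grip force at its end, in the units of the state.
- state(): the state, without advancing time (a new reading comes with each control period).
- read_camera(name): name is "scene" or "side" or "wrist"; returns a dict with "color" (384x512x3 uint8, red, green, blue), "K" (3x3 intrinsics, pixels), "R" (3x3) and "t" (3): a world point X has camera coordinates R X + t. Camera axes: x right, y down, z forward; pixel columns grow to the right and rows downward; lengths in mm; the calibration is good to about 2 mm. The wrist camera is an equidistant fisheye: a pixel r from the principal point sees the ray r / f radians off the axis. A picture is of the moment at which its call begins. There is no depth.
- job_done(): hands the job in; it is judged then, once.
The state is a dict: "t": time; "joints": joint angles; "qvel": joint speeds; "tau": joint torques, N m; "eef_pos": TCP position; "tcp_rot": TCP orientation; "ft_force": force on the tool from outside, world axes, zero at the start; "moment": the same for the moment, N m; "opening": opening from 0.0 (shut) to 1.0 (fully open); "grip_force": force on a finger pad.
Only numpy, scipy, OpenCV 4.12 (cv2) and the standard library are available. Lean on these libraries where they do the work, as an engineer would, in place of code of your own. Each camera call takes 0.05 s, during which the arm holds its last target. There are 200 camera calls.

## Working session

There is one attempt and no reset: what is moved stays moved. The work goes in short steps, Python scripts to look and compute and a tool call to move; the robot and the scene stay as the last step left them, time stands still between calls to the robot, and variables do not carry over. Pictures are saved under pics/ and viewed, at most 10 in all, crops included, and the job is handed in when it is done.

Besides the shell and the picture viewer there is one more tool, called after ">>>" as a command line: name --argument value ..., lists and objects as JSON in quotes. carry_out: Moves the arm, as the interface text tells. Shift numbers are shares of 0.4 m and turn numbers shares of 30 degrees, none past 1 either way. Its arguments: {"type":"object","properties":{"moves":{"type":"array"},"hand":{"type":"number"}},"required":["moves"]}

```bash
mkdir -p pics; ls; python3 - <<'E'
from cell import state, read_camera
import cv2, pickle, numpy as np
d={}
for n in ("scene","side"):
    c=read_camera(n); d[n]=c
    cv2.imwrite(f"pics/{n}0.png",cv2.resize(c["color"][:,:,::-1],(800,600),interpolation=cv2.INTER_CUBIC))
    print(n,c["K"],c["R"],c["t"])
pickle.dump(d,open("c0.pkl","wb"))
print(state())
E
```

```text
pics
scene [[470.95035917   0.         261.15255344]
 [  0.         470.95035917 192.44204274]
 [  0.           0.           1.        ]] [[-0.7220972   0.6915197   0.01939449]
 [ 0.37410391  0.41392119 -0.82988886]
 [-0.58191228 -0.59200486 -0.55759155]] [ 404.65723069 -136.69975317 1933.77026051]
side [[409.24547182   0.         254.37557471]
 [  0.         409.24547182 193.22616764]
 [  0.           0.           1.        ]] [[ 0.98984584 -0.14178672  0.01008616]
 [-0.07611048 -0.58859772 -0.80483533]
 [ 0.12005165  0.79589525 -0.59341247]] [-550.08143186   86.60026066 1208.2023319 ]
{'t': 0.1, 'joints': array([ 1.22542122e+00,  4.91505935e-01,  1.55938072e+00, -3.32931063e-05,
        1.09173847e+00, -1.05622275e-01]), 'qvel': array([-0.00035814,  0.00041395, -0.00275373,  0.00028378, -0.00267714,
        0.00139837]), 'tau': array([ 1.94070133e-03, -6.13627052e+01, -2.58607525e+01,  6.93838857e-02,
        4.69708687e-02, -6.57188139e-05]), 'eef_pos': array([148.33778421, 606.91299785, 214.11874149]), 'tcp_rot': array([-3.14056282e+00, -7.94849232e-05,  2.90185514e+00]), 'ft_force': array([-0.40824573, -1.1093453 , -0.18556622]), 'moment': array([-0.02062826,  0.01021887,  0.00596808]), 'grip_force': 0.0, 'opening': 1.0016573095265204}
```

View pics/scene0.png

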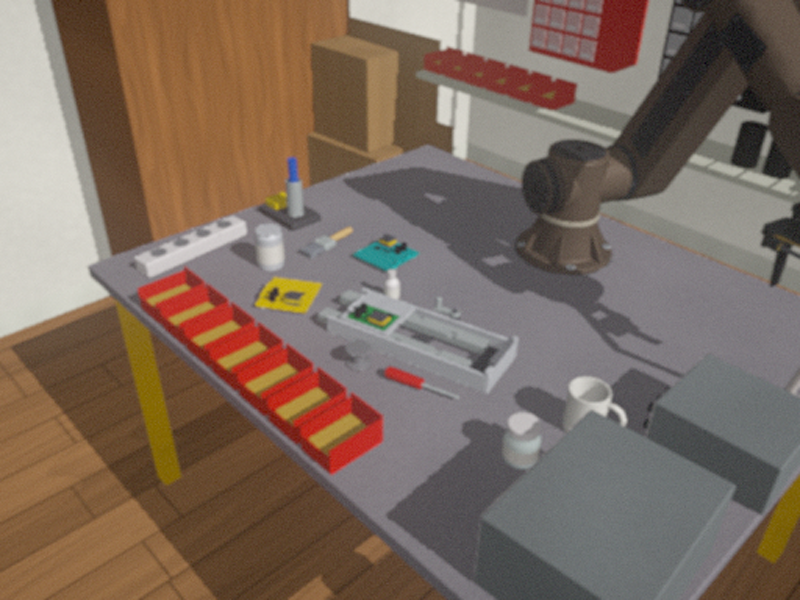

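View pics/side0.png

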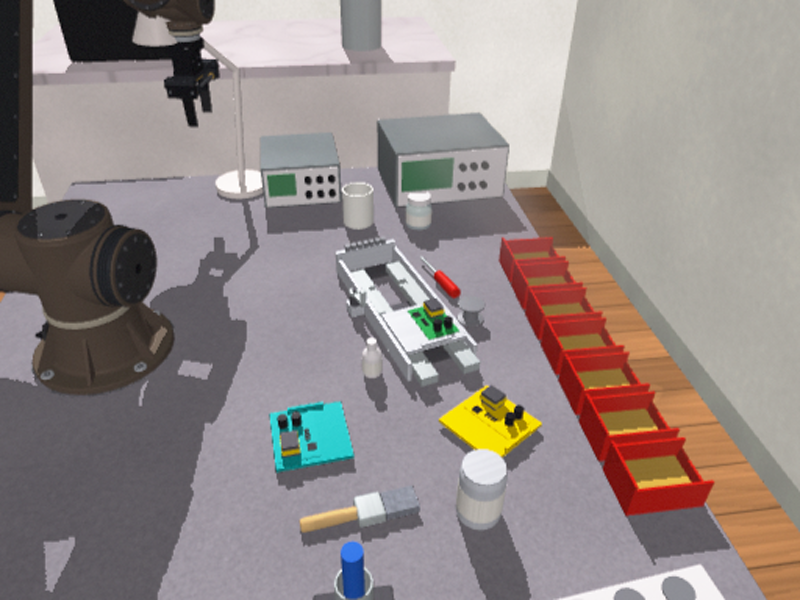

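The scene view shows the jig at about (420,335) with the carrier's green board at (375,315). The side view shows the jig from end bar (365,250) to open end (445,370), the latch at (355,298), the flux at (372,360) and the spool at (472,312). I'll enlarge both.

```bash
python3 - <<'E'
import cv2, pickle, numpy as np
d=pickle.load(open("c0.pkl","rb"))
a=d["side"]["color"][150:250,205:315,::-1]; b=d["scene"]["color"][170:260,195:340,::-1]
cv2.imwrite("pics/s1.png",cv2.resize(a,None,fx=6,fy=6,interpolation=cv2.INTER_CUBIC))
cv2.imwrite("pics/s2.png",cv2.resize(b,None,fx=5.5,fy=5.5,interpolation=cv2.INTER_CUBIC))
E
```

```text
(no output)
```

View pics/s1.png

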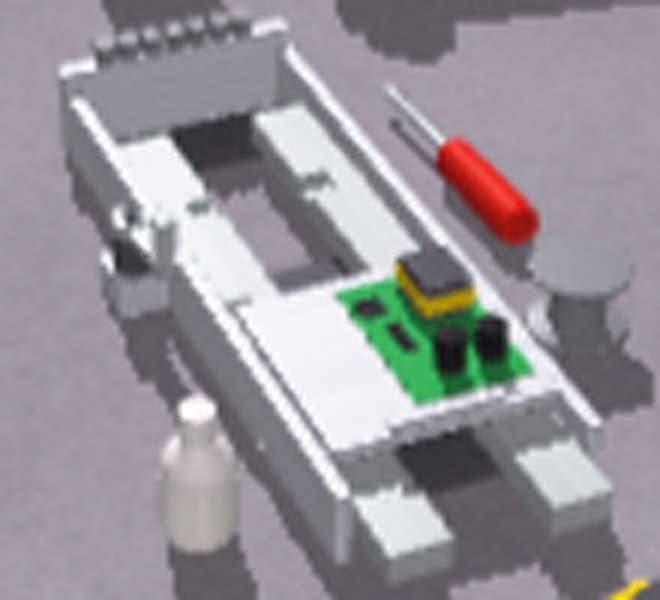

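View pics/s2.png

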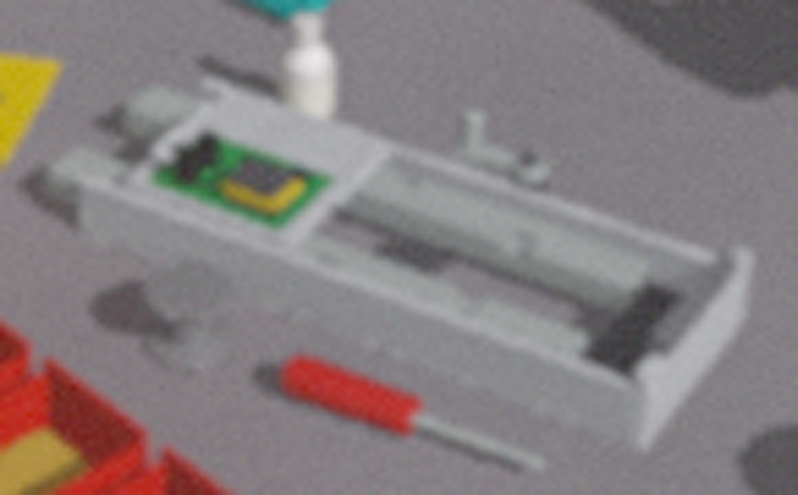

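The side crop shows the end bar's top corners at (62,68) and (285,28), and the near ends of the guides at (345,492) and (598,422). The carrier's front-left corner is at (240,305), its back-left corner at (342,452), and the latch stud at (163,225). The scene crop shows the stud top at (475,115), the pivot at (540,160), the end-bar corners at (750,255) and (643,385), and the carrier's front corners at (390,150) and (295,243).

```bash
cat > h.py <<'E'
import numpy as np
def ray(c,u,v,z):
    d=c["R"].T@np.linalg.inv(c["K"])@np.array([u,v,1.]); o=-c["R"].T@c["t"]
    return o+d*(z-o[2])/d[2]
def proj(c,X):
    p=c["K"]@(c["R"]@np.asarray(X,float)+c["t"]); return p[:2]/p[2]
E
python3 - <<'E'
import pickle,numpy as np
from h import *
d=pickle.load(open("c0.pkl","rb"))
S=lambda x,y,z: ray(d["side"],205+(x+.5)/6-.5,150+(y+.5)/6-.5,z)[:2].round(1)
C=lambda x,y,z: ray(d["scene"],195+(x+.5)/5.5-.5,170+(y+.5)/5.5-.5,z)[:2].round(1)
for n,p in dict(barL=(S,62,68,52),barR=(S,285,28,52),gLfar=(S,75,100,42),gLnear=(S,342,492,42),gRfar=(S,285,50,42),gRnear=(S,598,422,42),
 cFL=(S,240,305,46),cBL=(S,342,452,46),stud=(S,163,220,76),pivot=(S,125,215,64),nL=(S,195,207,30),nR=(S,315,182,30),flux=(S,200,540,0),fluxtop=(S,196,402,75),
 CbarL=(C,750,255,52),CbarR=(C,643,385,52),CcFL=(C,390,150,46),CcFR=(C,295,243,46),Cstud=(C,475,115,76),Cpiv=(C,540,160,64),CnL=(C,522,243,30),CnR=(C,470,300,30),CgLfar=(C,715,262,42),CgLnear=(C,210,82,42),CgRnear=(C,85,187,42)).items():
    print(n,p[0](*p[1:]))
E
```

```text
barL [448.7 205. ]
barR [580.4 232.7]
gLfar [454.4 186.2]
gLnear [ 552.3 -160.4]
gRfar [579.4 224.6]
gRnear [ 680.3 -127.2]
cFL [522.7 -20. ]
cBL [ 555.8 -137.4]
stud [488.3  15.8]
pivot [470.8  39.5]
nL [511.8  90.2]
nR [579.5 105.4]
flux [ 488.9 -138.7]
fluxtop [ 489.3 -127.4]
CbarL [451.2 209.8]
CbarR [587.7 246.1]
CcFL [525.7 -16. ]
CcFR [635.   15.9]
Cstud [491.4  22.6]
Cpiv [484.1  71.4]
CnL [519.2  91.9]
CnR [582.5 110. ]
CgLfar [460.7 192.4]
CgLnear [ 553.8 -154.5]
CgRnear [ 687.4 -116.4]
```

>>> carry_out --hand 1 --moves '[{"slide": [-0.073, -0.0714, 0], "spin": 0}, {"slide": [-0.073, -0.0714, 0], "spin": 0}, {"slide": [-0.073, -0.0714, 0], "spin": 0}, {"slide": [-0.073, -0.0714, 0], "spin": 0}, {"slide": [-0.073, -0.0714, 0], "spin": 0}, {"slide": [-0.073, -0.0714, 0], "spin": 0}, {"slide": [-0.073, -0.0714, 0], "spin": 0}, {"slide": [-0.073, -0.0714, 0], "spin": 0}, {"slide": [-0.073, -0.0714, 0], "spin": 0}, {"slide": [-0.073, -0.0714, 0], "spin": 0}, {"slide": [-0.073, -0.0714, 0], "spin": 0}]'

```text
t: 1.02
eef_pos: [386.3, 223.8, 214.6]
tcp_rot: [3.142, -0.0, 2.902]
ft_force: [1.3, 1.2, 0.5]
opening: 0.285
grip_force: 0.0
```

>>> carry_out --moves '[{"slide": [-0.073, -0.0714, 0], "spin": 0}, {"slide": [-0.073, -0.0714, 0], "spin": 0}, {"slide": [-0.073, -0.0714, 0], "spin": 0}, {"slide": [-0.073, -0.0714, 0], "spin": 0}, {"slide": [-0.073, -0.0714, 0], "spin": 0}, {"slide": [-0.073, -0.0714, 0], "spin": 0}, {"slide": [-0.073, -0.0714, 0], "spin": 0}, {"slide": [-0.073, -0.0714, 0], "spin": 0}, {"slide": [-0.073, -0.0714, 0], "spin": 0}, {"slide": [-0.073, -0.0714, 0], "spin": 0}, {"slide": [-0.073, -0.0714, 0], "spin": 0}]'

```text
t: 1.93
eef_pos: [623.8, -157.8, 214.3]
tcp_rot: [3.141, -0.001, 2.902]
ft_force: [0.7, 0.3, 0.3]
opening: 0.006
grip_force: 0.0
```

>>> carry_out --moves '[{"slide": [0, 0, 0], "spin": 0.23}, {"slide": [0, 0, 0], "spin": 0.23}, {"slide": [0, 0, 0], "spin": 0.23}, {"slide": [0, 0, 0], "spin": 0.23}, {"slide": [0, 0, 0], "spin": 0.23}, {"slide": [0, 0, 0], "spin": 0.23}, {"slide": [0, 0, 0], "spin": 0.23}, {"slide": [0, 0, 0], "spin": 0.23}, {"slide": [0, 0, 0], "spin": 0.18}, {"slide": [0, 0, 0], "spin": 0}, {"slide": [0, 0, 0], "spin": 0}]'

```text
t: 2.85
eef_pos: [623.1, -155.7, 214.3]
tcp_rot: [-3.141, -0.0, 1.847]
ft_force: [0.1, -0.1, 0.4]
opening: 0.005
grip_force: 0.0
```

>>> carry_out --moves '[{"slide": [0, 0, 0.09], "spin": 0}, {"slide": [0, 0, 0.09], "spin": 0}, {"slide": [0, 0, 0.09], "spin": 0}, {"slide": [0, 0, 0.09], "spin": 0}, {"slide": [0, 0, 0.04], "spin": 0}, {"slide": [0, 0, 0], "spin": 0}]'

```text
t: 3.35
eef_pos: [621.3, -155.1, 50.5]
tcp_rot: [-3.136, -0.004, 1.847]
ft_force: [0.1, -0.3, 0.1]
opening: 0.004
grip_force: 0.0
```

```bash
python3 - <<'E'
from cell import *
import cv2, numpy as np
a=read_camera("side")["color"][130:250,200:330,::-1]; w=read_camera("wrist")["color"][:,:,::-1]
a=cv2.resize(a,(416,384),interpolation=cv2.INTER_CUBIC)
cv2.imwrite("pics/p1.png",cv2.resize(np.hstack([a,w]),(800,331)))
print(state()["eef_pos"],state()["ft_force"])
E
```

```text
[ 623.36907482 -155.83260318   54.76586319] [ 0.58278455 -0.5668285   1.32353307]
```

View pics/p1.png

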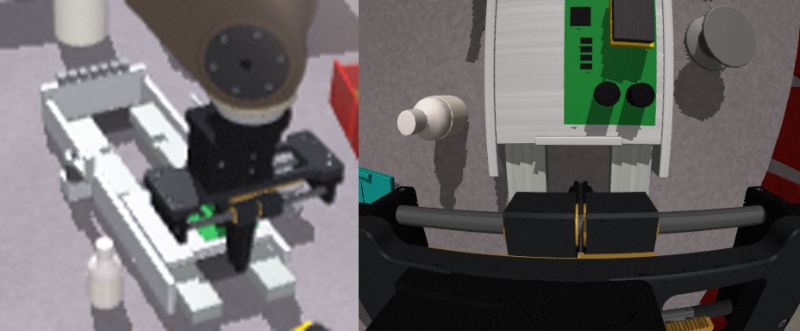

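The side view shows the finger between the rail ends behind the carrier. The wrist view has the fingertip at column 580, centred between the rails (510–650), with the back lip at row 140. The alignment is good, so I go down and push.

>>> carry_out --moves '[{"slide": [0, 0, 0.03], "spin": 0}, {"slide": [0, 0, 0.025], "spin": 0}, {"slide": [0, 0, 0], "spin": 0}, {"slide": [0.02, 0, 0], "spin": 0}, {"slide": [0.02, 0, 0], "spin": 0}, {"slide": [0.015, 0, 0], "spin": 0}, {"slide": [0.01, 0, 0], "spin": 0}, {"slide": [0.01, 0, 0], "spin": 0}, {"slide": [0.01, 0, 0], "spin": 0}, {"slide": [0.01, 0, 0], "spin": 0}, {"slide": [0.01, 0, 0], "spin": 0}]'

```text
t: 4.37
eef_pos: [612.4, -115.6, 33.1]
tcp_rot: [3.14, 0.001, 1.844]
ft_force: [1.1, -4.4, 1.7]
opening: 0.006
grip_force: 2.7
```

>>> carry_out --moves '[{"slide": [0.01, 0, 0], "spin": 0}, {"slide": [0.01, 0, 0], "spin": 0}, {"slide": [0.01, 0, 0], "spin": 0}, {"slide": [0.01, 0, 0], "spin": 0}, {"slide": [0.01, 0, 0], "spin": 0}, {"slide": [0.01, 0, 0], "spin": 0}]'

```text
t: 4.87
eef_pos: [605.9, -92.5, 33.1]
tcp_rot: [3.14, 0.001, 1.844]
ft_force: [1.4, -4.1, 1.6]
opening: 0.005
grip_force: 2.7
```

>>> carry_out --moves '[{"slide": [0.01, 0, 0], "spin": 0}, {"slide": [0.01, 0, 0], "spin": 0}, {"slide": [0.01, 0, 0], "spin": 0}, {"slide": [0.01, 0, 0], "spin": 0}, {"slide": [0.01, 0, 0], "spin": 0}, {"slide": [0.01, 0, 0], "spin": 0}, {"slide": [0.01, 0, 0], "spin": 0}, {"slide": [0.01, 0, 0], "spin": 0}, {"slide": [0.01, 0, 0], "spin": 0}, {"slide": [0.01, 0, 0], "spin": 0}, {"slide": [0.01, 0, 0], "spin": 0}, {"slide": [0.01, 0, 0], "spin": 0}]'

```text
t: 5.87
eef_pos: [592.9, -46.2, 33.1]
tcp_rot: [3.14, 0.001, 1.844]
ft_force: [1.3, -5.4, 1.8]
opening: 0.001
grip_force: 2.8
```

>>> carry_out --moves '[{"slide": [0.008, 0, 0], "spin": 0}, {"slide": [0.008, 0, 0], "spin": 0}, {"slide": [0.008, 0, 0], "spin": 0}, {"slide": [0.008, 0, 0], "spin": 0}]'

```text
t: 6.2
eef_pos: [589.5, -33.9, 33.1]
tcp_rot: [3.14, 0.001, 1.844]
ft_force: [1.3, -6.0, 2.5]
opening: 0.004
grip_force: 2.8
```

>>> carry_out --moves '[{"slide": [0.005, 0, 0], "spin": 0}, {"slide": [0.005, 0, 0], "spin": 0}, {"slide": [0.005, 0, 0], "spin": 0}, {"slide": [0.005, 0, 0], "spin": 0}]'

```text
t: 6.53
eef_pos: [587.3, -26.2, 33.1]
tcp_rot: [3.14, 0.001, 1.844]
ft_force: [0.3, -5.2, 2.3]
opening: 0.005
grip_force: 2.9
```

>>> carry_out --moves '[{"slide": [0.005, 0, 0], "spin": 0}, {"slide": [0.005, 0, 0], "spin": 0}]'

```text
t: 6.7
eef_pos: [586.3, -22.4, 33.1]
tcp_rot: [3.14, 0.001, 1.844]
ft_force: [1.0, -5.6, 2.1]
opening: 0.007
grip_force: 2.8
```

>>> carry_out --moves '[{"slide": [0.005, 0, 0], "spin": 0}, {"slide": [0.005, 0, 0], "spin": 0}]'

```text
t: 6.87
eef_pos: [585.0, -18.4, 33.0]
tcp_rot: [3.141, 0.001, 1.844]
ft_force: [1.4, -0.6, -0.9]
opening: 0.004
grip_force: 0.4
```

The force vanished, which suggests the carrier has dropped. I push on gently to confirm a hard stop.

>>> carry_out --moves '[{"slide": [0.004, 0, 0], "spin": 0}, {"slide": [0.004, 0, 0], "spin": 0}]'

```text
t: 7.03
eef_pos: [584.0, -15.2, 32.8]
tcp_rot: [3.141, 0.0, 1.844]
ft_force: [1.1, -4.7, 2.0]
opening: 0.009
grip_force: 2.7
```

>>> carry_out --moves '[{"slide": [0.004, 0, 0], "spin": 0}]'

```text
t: 7.12
eef_pos: [583.6, -13.7, 32.8]
tcp_rot: [3.141, 0.0, 1.844]
ft_force: [1.3, -5.5, 1.2]
opening: 0.005
grip_force: 2.6
```

>>> carry_out --moves '[{"slide": [0.004, 0, 0], "spin": 0}, {"slide": [0.004, 0, 0], "spin": 0}]'

```text
t: 7.28
eef_pos: [582.7, -10.8, 32.9]
tcp_rot: [3.141, 0.001, 1.844]
ft_force: [0.4, -11.3, 2.5]
opening: 0.002
grip_force: 5.5
```

>>> carry_out --moves '[{"slide": [0.004, 0, 0], "spin": 0}]'

```text
t: 7.37
eef_pos: [582.5, -10.3, 32.9]
tcp_rot: [3.141, 0.002, 1.845]
ft_force: [1.2, -25.9, -0.7]
opening: 0.005
grip_force: 12.8
```

The carrier has stopped dead. I back off, rise, and look.

>>> carry_out --moves '[{"slide": [-0.02, 0, 0], "spin": 0}, {"slide": [-0.03, 0, 0], "spin": 0}, {"slide": [0, 0, 0], "spin": 0}, {"slide": [0, 0, -0.09], "spin": 0}, {"slide": [0, 0, -0.09], "spin": 0}, {"slide": [0, 0, -0.09], "spin": 0}, {"slide": [0, 0, 0], "spin": 0}, {"slide": [0, 0, 0], "spin": 0}]'

```text
t: 8.03
eef_pos: [588.1, -28.2, 142.4]
tcp_rot: [3.138, 0.001, 1.844]
ft_force: [-0.4, -1.0, -0.3]
opening: 0.005
grip_force: 0.0
```

```bash
python3 - <<'E'
from cell import *
import cv2, numpy as np
s=read_camera("scene")["color"][170:260,195:340,::-1]; w=read_camera("wrist"); print(w["K"],w["R"],w["t"]); w=w["color"][:,:,::-1]
s=cv2.resize(s,(464,288),interpolation=cv2.INTER_CUBIC); s=cv2.copyMakeBorder(s,0,96,0,0,cv2.BORDER_CONSTANT)
cv2.imwrite("pics/p2.png",cv2.resize(np.hstack([s,w]),(800,315)))
print(state()["eef_pos"],state()["ft_force"])
E
```

```text
[[297.31863964   0.         257.27959355]
 [  0.         297.31863964 187.21069052]
 [  0.           0.           1.        ]] [[ 0.96278276  0.27027151  0.00163381]
 [ 0.26163469 -0.9334983   0.24521053]
 [ 0.06779858 -0.23565701 -0.96946848]] [-558.1562171  -190.58654816  272.15130569]
[586.92285177 -28.11591179 139.87661993] [ 0.29326753  0.59875089 -0.95005993]
```

View pics/p2.png

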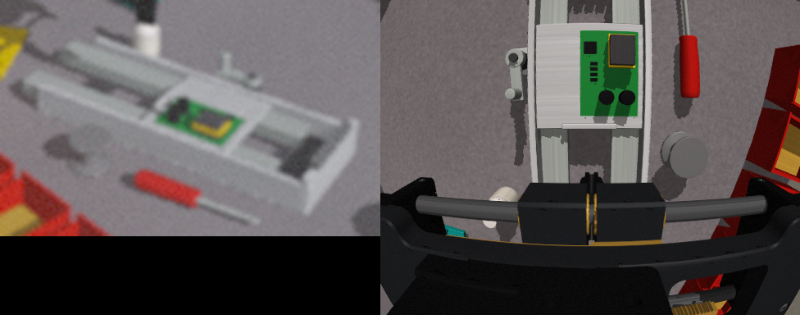

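The carrier sits mid-jig, flat by eye, with its back lip at row 125. The stud is at about (514,95) and the pivot at about (518,57), with the arm along the jig's -x. Next I measure the stud position and the plate width as a check on the height.

```bash
cat >> h.py <<'E'
def fray(c,u,v,z):
    a=np.array([u-c["K"][0,2],v-c["K"][1,2]]); r=np.hypot(*a); th=r/c["K"][0,0]
    d=c["R"].T@np.array([*(a/r*np.sin(th)),np.cos(th)]); o=-c["R"].T@c["t"]
    return o+d*(z-o[2])/d[2]
O=np.array([569.8,36.7]); ex=np.array([-.2723,.9622]); ey=np.array([-.9622,-.2723])
def jig(p): return np.array([(p[:2]-O)@ex,(p[:2]-O)@ey]).round(1)
def wor(x,y): return (O+x*ex+y*ey).round(1)
E
python3 - <<'E'
from cell import *
import cv2
from h import *
w=read_camera("wrist")
cv2.imwrite("pics/w3.png",cv2.resize(w["color"][0:170,140:340,::-1],None,fx=3.5,fy=3.5,interpolation=cv2.INTER_CUBIC))
for n,u,v,z in (("stud",163,117,76),("piv",168,70,64)): print(n,fray(w,u,v,z).round(1),jig(fray(w,u,v,z)))
print(jig(state()["eef_pos"]))
E
```

```text
stud [495.5  15.8  76. ] [ 0.2 77.1]
piv [485.7  54.8  64. ] [40.4 76. ]
[-67.    1.3]
```

View pics/w3.png

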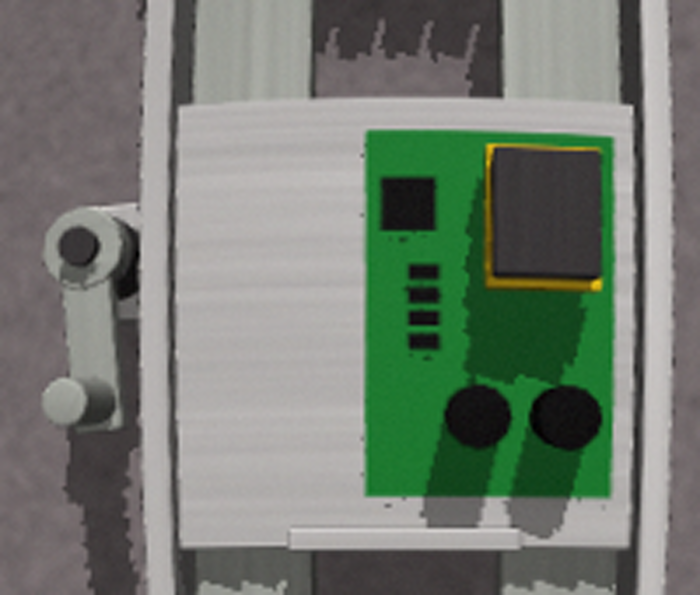

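```bash
python3 - <<'E'
from cell import *
from h import *
w=read_camera("wrist")
for n,x,y,z in (("stud",63,402,76),("piv",78,248,64),("gLout",145,400,42),("gLin",172,400,42),("gRin",641,400,42),("gRout",668,400,42),("pL40",180,400,40),("pR40",631,400,40),("pL46",180,400,46),("pR46",631,400,46),("pF40",300,102,40),("pB40",230,547,40),("pF46",300,102,46),("pB46",230,547,46)):
    p=fray(w,140+(x+.5)/3.5-.5,(y+.5)/3.5-.5,z); print(n,p[:2].round(1),jig(p))
E
```

```text
stud [490.4  16.8] [ 2.5 81.8]
piv [480.4  53.3] [40.4 81.5]
gLout [501.2  19.5] [ 2.2 70.7]
gLin [508.3  21.2] [ 1.9 63.4]
gRin [625.5  54. ] [  1.5 -58.3]
gRout [632.4  56.2] [  1.8 -65.5]
pL40 [510.   21.6] [ 1.8 61.7]
pR40 [623.3  53.3] [  1.4 -56. ]
pL46 [511.3  22. ] [ 1.8 60.3]
pR46 [622.1  53. ] [  1.4 -54.8]
pF40 [519.  106.2] [80.7 29.9]
pB40 [532.6 -12.8] [-37.5  49.3]
pF46 [520.1 104.7] [79.  29.3]
pB46 [533.4 -11.7] [-36.6  48.2]
```

The plate's measured width (about 119 mm at z=40 once scaled by the guides) and the hard stop agree with a seated carrier. I go round outside the stud at (1,82) to push it.

>>> carry_out --moves '[{"slide": [0.042, -0.068, 0], "spin": 0}, {"slide": [0.042, -0.068, 0], "spin": 0}, {"slide": [0.042, -0.068, 0], "spin": 0}, {"slide": [0.042, -0.07, 0], "spin": 0}, {"slide": [0, 0, 0], "spin": 0}, {"slide": [0, 0, 0], "spin": 0}, {"slide": [0, 0, 0.08], "spin": 0}, {"slide": [0, 0, 0.07], "spin": 0}, {"slide": [0, 0, 0.05], "spin": 0}, {"slide": [0, 0, 0.006], "spin": 0}, {"slide": [0, 0, 0], "spin": 0}, {"slide": [0, 0, 0], "spin": 0}]'

```text
t: 9.23
eef_pos: [464.5, 6.7, 58.5]
tcp_rot: [3.142, -0.0, 1.844]
ft_force: [0.6, -0.2, 0.8]
opening: 0.004
grip_force: 0.0
```

>>> carry_out --moves '[{"slide": [0, 0.006, 0], "spin": 0}, {"slide": [0, 0.006, 0], "spin": 0}, {"slide": [0, 0.006, 0], "spin": 0}]'

```text
t: 9.48
eef_pos: [471.6, 8.8, 59.1]
tcp_rot: [3.14, 0.001, 1.844]
ft_force: [0.9, 0.1, -0.6]
opening: 0.006
grip_force: 0.0
```

>>> carry_out --moves '[{"slide": [0, 0.004, 0.002], "spin": 0}, {"slide": [0, 0.004, 0.002], "spin": 0}]'

```text
t: 9.65
eef_pos: [474.3, 9.7, 57.0]
tcp_rot: [3.141, 0.0, 1.844]
ft_force: [-0.7, -0.5, 1.1]
opening: 0.003
grip_force: 0.0
```

>>> carry_out --moves '[{"slide": [0, 0.004, 0], "spin": 0}, {"slide": [0, 0.004, 0], "spin": 0}]'

```text
t: 9.82
eef_pos: [477.0, 10.6, 56.7]
tcp_rot: [3.142, -0.0, 1.844]
ft_force: [-1.4, 0.7, -0.2]
opening: 0.002
grip_force: 0.0
```

>>> carry_out --moves '[{"slide": [0, 0.004, 0], "spin": 0}, {"slide": [0, 0.004, 0], "spin": 0}]'

```text
t: 9.98
eef_pos: [479.9, 11.4, 56.6]
tcp_rot: [-3.141, -0.0, 1.844]
ft_force: [-0.5, -1.7, 0.3]
opening: 0.008
grip_force: 0.7
```

>>> carry_out --moves '[{"slide": [0, 0.004, 0], "spin": 0}, {"slide": [0, 0.004, 0], "spin": 0}]'

```text
t: 10.15
eef_pos: [483.1, 12.2, 56.6]
tcp_rot: [-3.141, -0.0, 1.844]
ft_force: [-1.6, -0.4, 0.5]
opening: 0.002
grip_force: 0.6
```

```bash
python3 - <<'E'
from cell import *
import cv2
from h import *
w=read_camera("wrist")
cv2.imwrite("pics/w4.png",w["color"][:,:,::-1])
print(state()["eef_pos"],jig(state()["eef_pos"]),state()["ft_force"])
E
```

```text
[483.36746547  12.30702073  56.60482056] [ 0.1 89.8] [-0.28159622  0.80089555 -0.49573242]
```

View pics/w4.png

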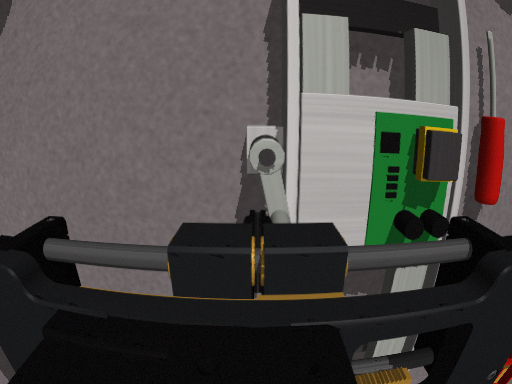

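The wrist view shows the arm already turning: pivot at (267,155), stud by the fingertip at about (283,220). I continue round the arc, turning the tool along with it.

>>> carry_out --moves '[{"slide": [-0.0011, 0.007, 0], "spin": -0.133}, {"slide": [-0.0011, 0.007, 0], "spin": -0.133}, {"slide": [-0.0011, 0.007, 0], "spin": -0.133}, {"slide": [-0.0011, 0.007, 0], "spin": -0.133}, {"slide": [-0.0011, 0.007, 0], "spin": -0.133}]'

```text
t: 10.62
eef_pos: [496.5, 15.9, 56.5]
tcp_rot: [-3.141, -0.001, 2.196]
ft_force: [-1.6, 0.2, 0.6]
opening: 0.004
grip_force: 0.7
```

>>> carry_out --moves '[{"slide": [-0.0011, 0.007, 0], "spin": -0.133}, {"slide": [-0.0011, 0.007, 0], "spin": -0.133}, {"slide": [-0.0011, 0.007, 0], "spin": -0.133}, {"slide": [-0.0011, 0.007, 0], "spin": -0.133}, {"slide": [-0.0011, 0.007, 0], "spin": -0.133}]'

```text
t: 11.03
eef_pos: [508.2, 23.9, 56.5]
tcp_rot: [-3.141, -0.001, 2.544]
ft_force: [-2.5, -0.1, 0.6]
opening: 0.002
grip_force: 0.7
```

```bash
python3 - <<'E'
from cell import *
import cv2
from h import *
w=read_camera("wrist")
cv2.imwrite("pics/w5.png",w["color"][:,:,::-1])
s=state();p=jig(s["eef_pos"]);r=p-[40,82];print(p,r,np.hypot(*r),s["tcp_rot"],s["ft_force"])
E
```

```text
[ 4.6 62.3] [-35.4 -19.7] 40.512343797909296 [ 3.14158316e+00 -2.08362598e-04  2.54898685e+00] [-0.89028809  0.57291582  0.48740617]
```

View pics/w5.png

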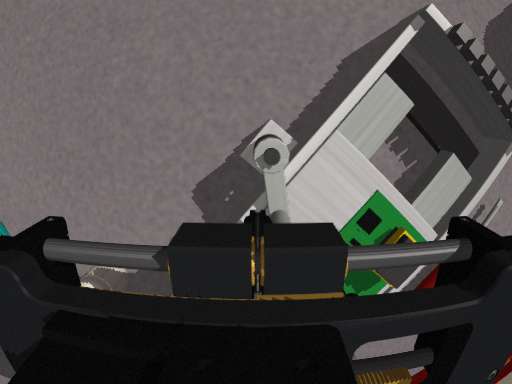

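The arm at (272,155)–(282,220) is still following at roughly 50°. I continue.

>>> carry_out --moves '[{"slide": [-0.0011, 0.007, 0], "spin": -0.133}, {"slide": [-0.0011, 0.007, 0], "spin": -0.133}, {"slide": [-0.0011, 0.007, 0], "spin": -0.133}, {"slide": [-0.0011, 0.007, 0], "spin": -0.133}]'

```text
t: 11.42
eef_pos: [515.3, 32.8, 56.6]
tcp_rot: [3.142, 0.0, 2.821]
ft_force: [-0.6, -1.4, 0.1]
opening: 0.003
grip_force: 0.7
```

>>> carry_out --moves '[{"slide": [-0.0011, 0.007, 0], "spin": -0.133}, {"slide": [-0.0011, 0.007, 0], "spin": -0.133}, {"slide": [-0.0011, 0.007, 0], "spin": -0.133}]'

```text
t: 11.67
eef_pos: [518.9, 40.6, 56.6]
tcp_rot: [3.142, 0.001, 3.03]
ft_force: [0.9, -2.1, -0.7]
opening: 0.003
grip_force: 0.7
```

>>> carry_out --moves '[{"slide": [-0.0006, 0.0035, 0], "spin": -0.066}, {"slide": [-0.0006, 0.0035, 0], "spin": -0.066}]'

```text
t: 11.83
eef_pos: [519.7, 43.4, 56.7]
tcp_rot: [3.142, 0.001, 3.097]
ft_force: [-0.2, -1.0, 0.0]
opening: 0.005
grip_force: 0.6
```

>>> carry_out --moves '[{"slide": [-0.0006, 0.0035, 0], "spin": -0.066}, {"slide": [-0.0006, 0.0035, 0], "spin": -0.066}]'

```text
t: 12.0
eef_pos: [520.3, 46.1, 56.7]
tcp_rot: [-3.142, 0.001, -3.117]
ft_force: [1.2, -0.8, 0.2]
opening: 0.005
grip_force: 0.6
```

>>> carry_out --moves '[{"slide": [-0.0006, 0.0035, 0], "spin": -0.066}, {"slide": [-0.0006, 0.0035, 0], "spin": -0.066}]'

```text
t: 12.17
eef_pos: [520.7, 48.9, 56.7]
tcp_rot: [-3.141, 0.001, -3.048]
ft_force: [0.4, -1.3, -0.3]
opening: 0.006
grip_force: 0.6
```

>>> carry_out --moves '[{"slide": [0, 0.0035, 0], "spin": 0}, {"slide": [0, 0.0035, 0], "spin": 0}]'

```text
t: 12.33
eef_pos: [520.2, 51.7, 56.7]
tcp_rot: [-3.142, 0.001, -3.05]
ft_force: [1.4, -1.5, -0.1]
opening: 0.01
grip_force: 0.6
```

>>> carry_out --moves '[{"slide": [0, 0.0025, 0], "spin": 0}]'

```text
t: 12.42
eef_pos: [520.0, 52.8, 56.7]
tcp_rot: [3.142, 0.001, -3.05]
ft_force: [1.2, -3.6, -0.6]
opening: 0.006
grip_force: 1.8
```

Force is rising, so I press a little further to confirm the stop.

>>> carry_out --moves '[{"slide": [0, 0.0025, 0], "spin": 0}]'

```text
t: 12.5
eef_pos: [520.0, 53.4, 56.7]
tcp_rot: [-3.141, 0.001, -3.049]
ft_force: [1.8, -11.4, 0.3]
opening: -0.003
grip_force: 6.0
```

>>> carry_out --moves '[{"slide": [0, 0.001, 0], "spin": 0}]'

```text
t: 12.58
eef_pos: [520.1, 53.4, 56.7]
tcp_rot: [-3.14, 0.001, -3.048]
ft_force: [1.1, -12.9, -0.6]
opening: 0.004
grip_force: 6.2
```

At the stop. I back off, rise and look.

>>> carry_out --moves '[{"slide": [0, -0.015, 0], "spin": 0}, {"slide": [0, -0.03, 0], "spin": 0}, {"slide": [0, 0, 0], "spin": 0}, {"slide": [0, 0, -0.09], "spin": 0}, {"slide": [0, 0, -0.09], "spin": 0}, {"slide": [0, -0.08, -0.04], "spin": 0}, {"slide": [-0.08, 0, 0], "spin": 0}, {"slide": [-0.05, 0, 0], "spin": 0}, {"slide": [0, 0, 0], "spin": 0}, {"slide": [0, 0, 0], "spin": 0}]'

```text
t: 13.42
eef_pos: [576.1, 9.0, 144.2]
tcp_rot: [3.141, -0.001, -3.049]
ft_force: [-0.5, 0.2, -0.6]
opening: 0.005
grip_force: 0.0
```

```bash
python3 - <<'E'
from cell import *
import cv2, numpy as np
a=read_camera("side")["color"][150:250,205:315,::-1]; w=read_camera("wrist")["color"][:,:,::-1]
a=cv2.resize(a,(422,384),interpolation=cv2.INTER_CUBIC)
cv2.imwrite("pics/p6.png",cv2.resize(np.hstack([a,w]),(800,329)))
print(state()["eef_pos"],state()["ft_force"])
E
```

```text
[575.11975465   9.2597586  144.18417792] [0.48700855 0.7830402  0.01553289]
```

View pics/p6.png

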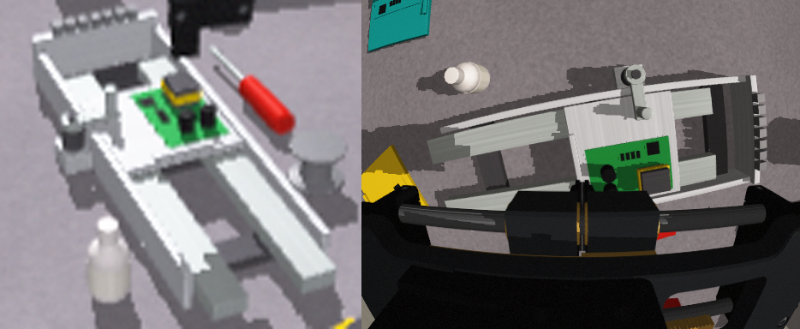

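The latch arm lies straight across the carrier's edge, from pivot (632,75) to stud (638,110). The carrier lies flat in the notch, and the spool, driver and flux have not moved.

```bash
python3 -c "from cell import job_done; print(job_done())"
```

```text
the job is handed in; nothing more can be done
None
```

The job is handed in: the carrier is seated flat in the notch and the latch is closed against its stop across the carrier's edge, but the seating push peaked at about 26 N for one reading, above the 20 N guide, before I backed off.

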